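# Shut the fittings case and hold the square jar at the front

## Robot

A 6-joint arm with a two-finger parallel gripper is mounted at the origin on the work surface. World frame = base frame: x ahead of the robot, y to its left, z up, the work surface at z = 0. Lengths are in m, angles in rad, forces in N, time in s.
With the tool pointing down it reaches from about 0.225 to 0.875 m from the base axis. Payload 3.4 kg.
Tool frame: the origin (TCP) lies at the very end of the fingers, on their centre line; the grasp point (between the pads) lies 19 mm behind it; x points along the fingers, y is the direction in which the jaws open and shut, and the axes are right-handed (so a half turn about x gives the same grasp; the last joint's range is limited). The gripper opens to 85 mm and grips with 20 to 120 N. Pads are 22 mm wide; open, the fingers measure 114 mm over their backs; the gripper's body (76 mm by 85 mm) begins 54 mm behind the grasp point. The pads swing forward as they close: fully open they stand 13 mm farther back than shut.
Start: joints at [-0.121, 0.276, 1.505, -0, 1.361, -0.121], TCP at [0.575, -0, 0.231] pointing down, gripper open.
Joint ranges: [-2.89, 2.89], [-0.75, 2.08], [0.22, 2.7], [-1.18, 4.32], [0.11, 2.71], [-2.7, 2.7]. Speed limits (rad/s): [2.57, 2.57, 3.14, 3.14, 3.14, 3.14].

## Interface

Orientations are given as a unit quaternion [w, x, y, z].
In Python, from rig import manip gives the robot as it stands. The module is installed in compiled form; this text tells all that it offers.
- The arm moves only by the tool play_rows, never from a script. Its argument "plan" is a list that holds one entry, the list of rows, each a list of 5 numbers: the closure, from 0 (fully open) to 1 (shut), then the shift along the tool's x, y, z in m, then the turn about the tool's x in degrees. A call has 1 to 12 rows; each row is the pose to reach, as a shift and turn from the pose measured when the call began, along the tool's axes at that moment; what a row does not reach only later rows make up. A row lasts 1/10 s, in which the tool goes at most 50 mm and 8.59 degrees, less where a joint would pass 70% of its speed; a pose out of reach is approached as far as the arm can. A call with a gripper value outside its range is refused whole. The fingers move at their own pace and stop on an object; "grip_force" is the grip in N (left out, the last holds). Time passes only in rows, so rows that repeat a pose let the fingers close. It gives the time, the measured TCP pose, the force and the opening at its end, in the units of the state.
- manip.get_state(): the state, without advancing time (a new reading comes with each control period).
- manip.get_image(name): name is "scene" or "side" or "wrist"; returns (picture, depth): 480x640x3 uint8, red, green, blue; 480x640 float32, m along the optical axis (not along the pixel's ray), 0 where there is no reading.
- manip.camera_params(name): a dict with "intrinsics" (3x3 intrinsics, pixels), "dist_coeffs" ([k1, k2, p1, p2, k3] as OpenCV has them; the pictures are not rectified), "R" (3x3) and "t" (3): a world point X has camera coordinates R X + t; the wrist camera has in their place "mount" (4x4, takes a point from camera to tool coordinates, whose origin is the TCP and whose axes are the tool frame's). Camera axes: x right, y down, z forward; pixel columns grow to the right and rows downward; lengths in m; the calibration is good to about 2 mm. A picture is of the moment at which its call begins: read the wrist's pose just before it. camera_params takes no time and is no camera call.
- manip.sign_off(): hands the job in, once; it reports no verdict.
The state is a dict: "clock": time; "qpos": joint angles; "qd": joint speeds; "effort": joint torques, N m; "position": TCP position; "ee_rot": TCP orientation; "contact_force": force on the tool from outside, world axes, zero at the start; "moment": the same for the moment, N m; "width": finger opening in m.
Only numpy, scipy, OpenCV 4.12 (cv2) and the standard library are available. Lean on these libraries where they do the work, as an engineer would, in place of code of your own. Each camera call takes 0.05 s, during which the arm holds its last target.

## Task

Get the model bench ready for its photograph: first press the open lid of the low wooden fittings case down past its click until it is fully shut, then turn the jar turntable by the bar handle on its centre post until the tall square jar stands at the brass pointer on the base. The turntable is sprung and swings back when let go, so finish while still gripping it and holding it still there. Leave the loose things lying about where they are.

Things in the scene. Friction and masses are not known exactly. Their poses are not given: they have to be found in the camera images.
- case: The fixed low open-topped wooden fittings case, 160 (its x) by 200 (its y) by 60 mm high, with walls inside. Origin at the centre of its underside on the table; its x axis points from the front (free edge of the lid) to the hinge side, z up. The lid's hinge line runs along the case's y at x = +80 mm, z = 60 mm.
- lid (a joint): Angle of the case's wooden lid (166 by 204 mm, 8 mm thick) in rad: 0 fully shut, its top then level at 68 mm above the table; it stands open at 0.45 to 0.75 at the start, free edge up, and stays there by friction. It swings with about 1 N and stays at any angle down to 0.1; from there a ball catch at its front edge resists (about 6 N near the free edge), and once past 0.06 it snaps home.
- lid_edge (a point): Point on the lid's upper face at the middle of its free edge, 160 mm from the hinge line (brass tab just beyond it). Its x axis lies in the lid and points to the hinge, its z axis is square to the lid.
- carousel: The fixed round dark wooden base of the turntable, 236 mm across and 16 mm high. Origin at the centre of its underside, on the turning axis; its -x axis points to the front, where a brass pointer sticks out over the table to 149 mm from the axis, 20 mm high.
- turntable (a joint): Angle of the turntable on its base, rad, growing counter-clockwise seen from above: 0 when the square jar is exactly at the brass pointer; 0.65 to 1.45 at the start; it turns from -0.6 to 2.2. Turning it to 0 takes about 0.13 Nm; a spring (0.08 Nm/rad, at rest at 1.05) swings it back to about 0.55 when let go at 0.
- knob (a point): Centre, on the turning axis and 142 mm above the table, of the bar handle on top of the centre post: a dark wooden bar 56 mm long (along this point's x, which always runs in line with the square jar), 16 mm thick (its y) and 40 mm high (from 120 to 160 mm above the table). The point turns with the turntable. Nothing else on the turntable is higher than 104 mm.
- square_jar (a point): Centre of the top of the tall square jar's cap, 104 mm above the table and 72 mm from the turning axis: a square glass jar 44 mm wide with a square metal cap, fixed on the turntable; the three other jars there are round, 46 mm across, and end 84 mm above the table.
- bowsprit: Bystander: varnished wooden spar 240 mm long, 20 mm thick, lying along its x; origin under its middle.
- figurehead: Bystander: pewter scroll figurehead 83 mm high on a 36 mm square foot; origin under the foot.
- palette: Bystander: round white porcelain palette, 104 mm across, 14 mm high; origin under its centre.
- cleat_a: Bystander: brass cleat 67 mm long (its x), 25 mm high; origin under its middle.
- cleat_b: Bystander: a second brass cleat like the other.
- brush: Bystander: brush 180 mm long lying along its x.
- deadeye: Bystander: round wooden deadeye 36 mm across, 16 mm high; origin under its centre.

How it is judged:
On the way, in this order (a step that is already met when the one before it is completed fails the run):
1. the lid of the case is pressed fully shut (value of joint lid below 0.02 rad), for 0.2 s.
2. the square jar is at the brass pointer, with the fingers holding the turntable (value of joint turntable between -0.14 and 0.14 rad and contact force between the fingers and turntable above 1 N), for 0.3 s.
At the end, for the whole second after the job is handed in: The lid is shut (within 0.02 rad), the square jar stands at the brass pointer (within 0.14 rad, 8 degrees), and the fingers still hold the turntable there (contact above 1 N), turning slower than 0.05 rad/s (all of step 2 and value of joint lid below 0.02 rad and velocity of joint turntable between -0.05 and 0.05 rad/s); the arm keeps its last pose, push and grip.
It fails at once if a loose bystander is shifted by more than 30 mm (distance of any of bowsprit, figurehead, palette, cleat_a, cleat_b, brush, deadeye from where it was at the start of the episode above 0.03 m).
It also fails if it takes over 51 s, if anything falls off the work surface, if the arm or the gripper's body presses on something with over 40 N, if the wrist force passes 120 N, or if a joint passes its speed limit or range.

## Working session

There is one attempt and no reset: what is moved stays moved. The work goes in short steps, Python scripts to look and compute and a tool call to move; the robot and the scene stay as the last step left them, time stands still between calls to the robot, and variables do not carry over. Pictures are saved under pics/ and viewed, and the job is handed in when it is done.

Besides the shell and the picture viewer there is one more tool, called after "Request:" as name(argument=value, ...) on one line, values as JSON. play_rows: Moves the arm, as the interface text tells. Its arguments: {"type":"object","properties":{"plan":{"type":"array","items":{"type":"array","items":{"type":"array","items":{"type":"number"}}}},"grip_force":{"type":"number"}},"required":["plan"]}

```bash
mkdir -p pics; ls; python3 - <<'E'
from rig import manip
import cv2, numpy as np
s=manip.get_state(); print(s)
for n in ["scene","side"]:
    p=manip.camera_params(n); print(n,p)
    im,d=manip.get_image(n)
    cv2.imwrite(f"pics/{n}0.png",im[:,:,::-1]); np.savez(f"pics/{n}0.npz",im=im,d=d)
print(manip.camera_params("wrist"))
E
```

```text
pics
{'clock': 0.0, 'qpos': array([-1.21020644e-01,  2.76598748e-01,  1.50615763e+00,  2.78472291e-06,
        1.36069742e+00, -1.20975262e-01]), 'qd': array([-0.00068976, -0.00053883,  0.00034977, -0.00119531,  0.00095876,
       -0.00031808]), 'effort': array([ 6.20495921e-04, -4.16768074e+01, -2.45808578e+01, -1.52056768e-04,
        1.11346930e-02,  1.69860516e-05]), 'position': array([5.74460236e-01, 4.93840902e-05, 2.30427816e-01]), 'ee_rot': array([ 0.49946965,  0.49960631,  0.50050693, -0.50041624]), 'contact_force': array([ 0.34151255,  0.33529782, -0.73755358]), 'moment': array([-0.03031578, -0.02050764, -0.0157226 ]), 'width': 0.08524347571784514}
scene {'intrinsics': array([[584.18222854,   0.        , 321.70196012],
       [  0.        , 584.18222854, 241.80872344],
       [  0.        ,   0.        ,   1.        ]]), 'dist_coeffs': array([-0.03628221,  0.        ,  0.        ,  0.        ,  0.        ]), 'R': array([[-4.34670546e-01,  9.00589423e-01,  4.55960941e-04],
       [ 4.77917246e-01,  2.31096384e-01, -8.47460658e-01],
       [-7.63319476e-01, -3.68148275e-01, -
[... 449 characters left out ...]
9351395,  0.72668023, -0.68058136]]), 't': array([-0.51819405,  0.13319479,  1.26684178])}
{'intrinsics': array([[415.37717237,   0.        , 311.21311496],
       [  0.        , 415.37717237, 243.16600823],
       [  0.        ,   0.        ,   1.        ]]), 'dist_coeffs': array([-0.00763112,  0.        ,  0.        ,  0.        ,  0.        ]), 'mount': array([[ 1.40581062e-04, -2.63004285e-01,  9.64794655e-01,
        -1.43135222e-01],
       [ 9.99999967e-01, -1.68362053e-04, -1.91606575e-04,
        -7.47431237e-04],
       [ 2.12828159e-04,  9.64794651e-01,  2.63004252e-01,
        -6.68315918e-02],
       [ 0.00000000e+00,  0.00000000e+00,  0.00000000e+00,
         1.00000000e+00]])}
```

View pics/scene0.png

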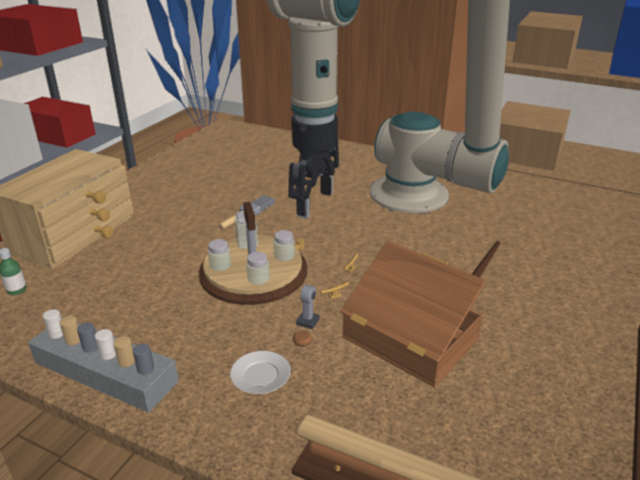

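View pics/side0.png

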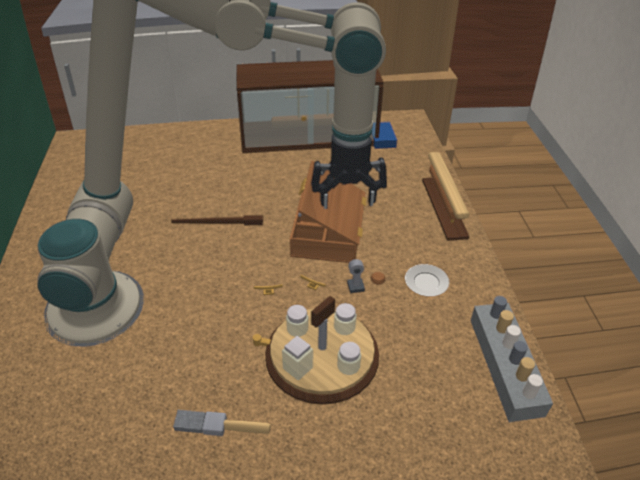

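The scene view shows the case at about (410,310), with brass hinges at (358,320) and (416,348). The free edge of the lid is towards the robot. The carousel is at (253,265), with the dark bar at (250,215). In the side view the carousel is at (322,352), the pointer at (260,340), the bar at (322,312) and the square jar at (298,356). The gripper hides part of the lid. I'll zoom in on crops.

```bash
cat > h.py <<'E'
import numpy as np, cv2
from scipy.spatial.transform import Rotation as Rn
from rig import manip
def ray(p,uv,state=None):
    uv=np.array(uv,float).reshape(-1,1,2)
    n=cv2.undistortPoints(uv,p["intrinsics"],p["dist_coeffs"]).reshape(-1,2)
    d=np.c_[n,np.ones(len(n))]
    if "R" in p:
        R,t=p["R"],p["t"]; o=-R.T@t; D=d@R
    else:
        M=p["mount"]; q=state["ee_rot"]; Rt=Rn.from_quat([q[1],q[2],q[3],q[0]]).as_matrix()
        o=Rt@M[:3,3]+state["position"]; D=(d@M[:3,:3].T)@Rt.T
    return o,D
def plane(p,uv,z,state=None):
    o,D=ray(p,uv,state); return o+D*((z-o[2])/D[:,2])[:,None]
def tri(r1,r2):
    (o1,d1),(o2,d2)=r1,r2
    out=[]
    for a,b in zip(d1,d2):
        A=np.c_[a,-b]; s=np.linalg.lstsq(A,o2-o1,rcond=None)[0]
        x,y=o1+a*s[0],o2+b*s[1]; out.append(np.r_[(x+y)/2,np.linalg.norm(x-y)])
    return np.array(out)
E
python3 - <<'E'
import cv2
a=cv2.imread('pics/scene0.png');b=cv2.imread('pics/side0.png')
cv2.imwrite('pics/c1.png',cv2.resize(a[190:390,180:500],None,fx=2.5,fy=2.5,interpolation=cv2.INTER_CUBIC))
cv2.imwrite('pics/c2.png',cv2.resize(b[150:450,160:480],None,fx=2,fy=2,interpolation=cv2.INTER_CUBIC))
E
```

```text
(no output)
```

View pics/c1.png

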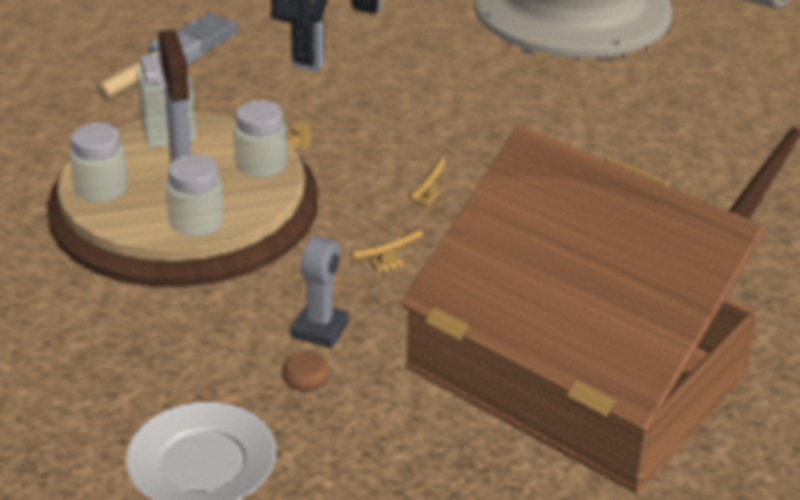

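View pics/c2.png

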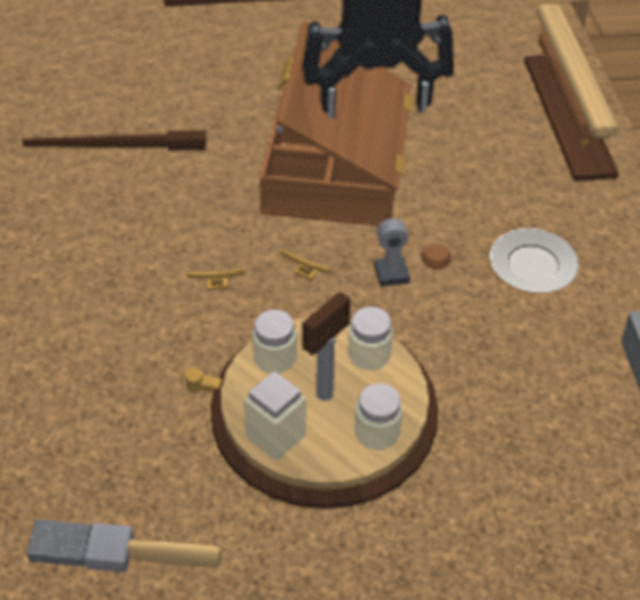

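```bash
python3 - <<'E'
from h import *
np.set_printoptions(precision=4,suppress=True)
S=manip.camera_params("scene");D=manip.camera_params("side")
c1=lambda u,v:(180+u/2.5,190+v/2.5); c2=lambda u,v:(160+u/2,150+v/2)
names=["lid free -y","hinge lid -y","lid free +y","bar top A(far end)","pointer tip","sqjar cap ctr"]
sc=[c1(520,127),c1(405,303),c1(760,230),c1(162,33),c1(309,135),c1(150,60)]
si=[c2(277,125),c2(397,187),c2(305,25),c2(349,297),c2(188,378),c2(274,393)]
for n,r in zip(names,tri(ray(S,sc),ray(D,si))): print(n,r)
print("case bottoms scene", plane(S,[c1(640,487),c1(408,365)],0))
print("case bottoms side", plane(D,[c2(262,210),c2(390,220)],0))
print("hinge corners scene z=.06/.068", plane(S,[c1(405,303),c1(645,418)],.064))
# caps & pointer
print("side caps",plane(D,[c2(274,393)],.104),plane(D,[c2(274,322),c2(371,319),c2(380,400)],.084))
print("scene caps",plane(S,[c1(97,137),c1(260,112),c1(193,170)],.084))
print("pointer",plane(D,[c2(188,378)],.02),plane(S,[c1(309,135)],.02))
# bar mask side & scene: dark brown
for n,box in (("scene",(190,245,230,270)),("side",(285,340,300,345))):
    im=np.load(f"pics/{n}0.npz")["im"].astype(int); 
    y0,y1,x0,x1=box; sub=im[y0:y1,x0:x1]; m=((sub.sum(2)<190)&(sub[...,0]>sub[...,2]+10)).astype(np.uint8)
    k,l,st,ce=cv2.connectedComponentsWithStats(m); i=1+st[1:,4].argmax()
    pts=np.argwhere(l==i)[:,::-1]+[x0,y0]; print(n,len(pts),pts.mean(0),pts.min(0),pts.max(0),cv2.minAreaRect(pts.astype(np.float32)))
    np.save(f"pics/bar_{n}.npy",pts)
a,b=[np.load(f"pics/bar_{n}.npy").mean(0) for n in("scene","side")]
print("bar centre",tri(ray(S,a),ray(D,b)))
s=manip.get_state();print(s["clock"])
E
```

```text
lid free -y [0.4825 0.1061 0.1448 0.0031]
hinge lid -y [0.6201 0.0746 0.0642 0.0008]
lid free +y [0.5354 0.3004 0.1444 0.0026]
bar top A(far end) [ 0.5226 -0.1868  0.1759  0.006 ]
pointer tip [ 0.3657 -0.1354  0.0061  0.0002]
sqjar cap ctr [ 0.4516 -0.2428  0.1056  0.0074]
case bottoms scene [[ 0.6583  0.2686  0.    ]
 [ 0.6127  0.0754 -0.    ]]
case bottoms side [[0.4643 0.1188 0.    ]
 [0.6173 0.0852 0.    ]]
hinge corners scene z=.06/.068 [[0.6193 0.0746 0.064 ]
 [0.6603 0.2656 0.064 ]]
side caps [[ 0.4492 -0.2383  0.104 ]] [[ 0.4581 -0.1339  0.084 ]
 [ 0.5565 -0.1404  0.084 ]
 [ 0.55   -0.2424  0.084 ]]
scene caps [[ 0.5543 -0.2348  0.084 ]
 [ 0.4604 -0.1322  0.084 ]
 [ 0.562  -0.1374  0.084 ]]
pointer [[ 0.3662 -0.1463  0.02  ]] [[ 0.3852 -0.1251  0.02  ]]
scene 196 [248.9796 215.7755] [244 203] [254 229] ((249.12161254882812, 215.729736328125), (26.797035217285156, 8.219949722290039), 80.53767395019531)
side 392 [322.7092 311.5383] [312 298] [334 326] ((322.5586242675781, 311.5034484863281), (14.117732048034668, 32.38773727416992), 48.36646270751953)
bar centre [[ 0.5036 -0.1881  0.1391  0.001 ]]
0.1
```

Both views agree. The upper face of the lid's free edge is at z≈0.145 (about 0.5 rad), with its middle at (0.509, 0.203). The bar centre triangulates to (0.504, −0.188, 0.139), against 0.142 in the text. I'll move above the lid with the gripper closed.

Request:
play_rows(plan=[[[1, 0, -0.01, -0.04, 0], [1, 0, -0.02, -0.08, 0], [1, 0, -0.035, -0.12, 0], [1, 0, -0.045, -0.16, 0], [1, 0, -0.055, -0.2, 0], [1, 0, -0.055, -0.2, 0], [1, 0, -0.055, -0.2, 0]]])

```text
clock: 0.8
position: [0.519, 0.2006, 0.2303]
ee_rot: [0.5, 0.499, 0.501, -0.5]
contact_force: [-0.1, -0.8, -0.1]
width: -0.0002
```

```bash
python3 - <<'E'
from h import *
s=manip.get_state(); print(s["clock"],s["position"],s["ee_rot"],s["width"],s["contact_force"])
for n in("wrist","side"):
    im,d=manip.get_image(n); cv2.imwrite(f"pics/{n}1.png",im[:,:,::-1])
np.save("pics/s1.npy",s,allow_pickle=True)
E
```

```text
0.8 [0.51899748 0.20063904 0.23028947] [ 0.50019073  0.49867537  0.50099657 -0.50013452] -0.000193612370021014 [-0.07162205 -0.76484883 -0.07088129]
```

View pics/wrist1.png

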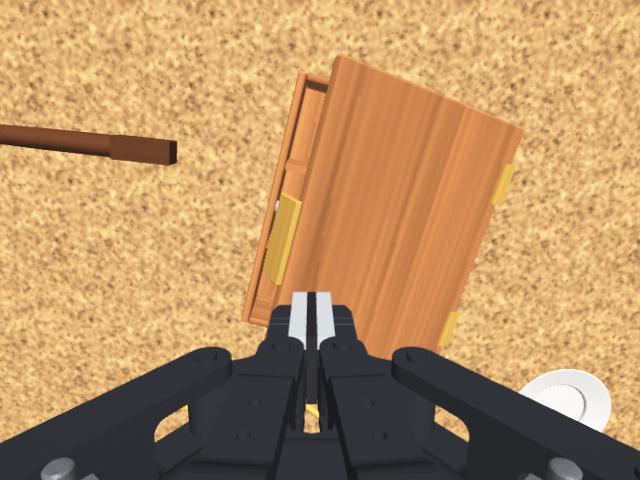

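View pics/side1.png

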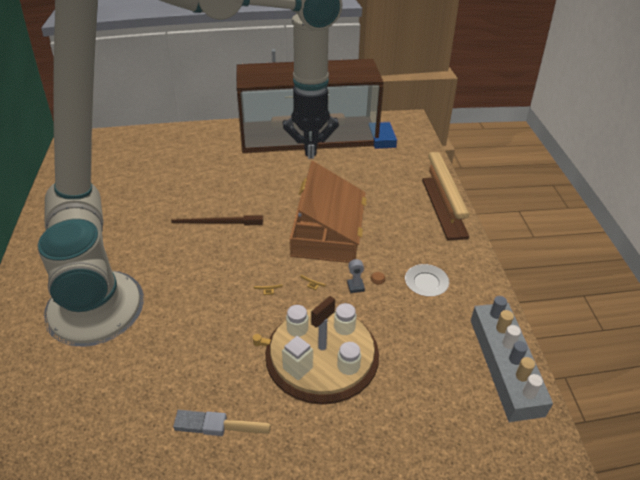

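The wrist view shows the lid's free edge running from (338,56) down to about (275,325), with the brass tab at (282,240). The lid is unobstructed, so I'll check the edge from this view at z=0.144.

```bash
python3 - <<'E'
from h import *
s=np.load("pics/s1.npy",allow_pickle=True).item(); p=manip.camera_params("wrist")
print(plane(p,[(338,56),(300,200),(280,285),(282,240)],.144,s)); print(plane(p,[(521,128)],.066,s))
E
```

```text
[[0.53145516 0.30393351 0.144     ]
 [0.51170171 0.22976677 0.144     ]
 [0.49967338 0.17928012 0.144     ]
 [0.5013018  0.20669853 0.144     ]]
[[0.66745322 0.26921502 0.066     ]]
```

Request:
play_rows(plan=[[[1, 0.04, 0, 0, 0], [1, 0.075, 0, 0, 0], [1, 0.09, 0, 0, 0], [1, 0.1, 0, 0, 0], [1, 0.112, 0, 0, 0], [1, 0.124, 0, 0, 0], [1, 0.136, 0, 0, 0], [1, 0.142, 0, 0, 0], [1, 0.146, 0, 0, 0]]])

```text
clock: 1.8
position: [0.5192, 0.1992, 0.0837]
ee_rot: [-0.5, -0.499, -0.5, 0.501]
contact_force: [0.3, 0.8, 0.5]
width: 0.0002
```

Request:
play_rows(plan=[[[1, 0.004, 0, 0, 0], [1, 0.008, 0, 0, 0], [1, 0.012, 0, 0, 0], [1, 0.015, 0, 0, 0], [1, 0.017, 0, 0, 0], [1, 0.018, 0, 0, 0], [1, 0.018, 0, 0, 0], [1, 0.018, 0, 0, 0], [1, 0.018, 0, 0, 0]]])

```text
clock: 2.7
position: [0.5194, 0.1993, 0.0677]
ee_rot: [-0.5, -0.5, -0.5, 0.5]
contact_force: [-3.9, -1.0, 12.7]
width: 0.0001
```

```bash
python3 - <<'E'
from h import *
s=manip.get_state(); print(s["clock"],s["position"],s["contact_force"])
im,d=manip.get_image("side"); cv2.imwrite("pics/side2.png",cv2.resize(im[130:330,200:420,::-1],None,fx=3,fy=3))
E
```

```text
2.7 [0.51943721 0.19926912 0.06773412] [-3.85586499 -0.99215745 12.72355117]
```

View pics/side2.png

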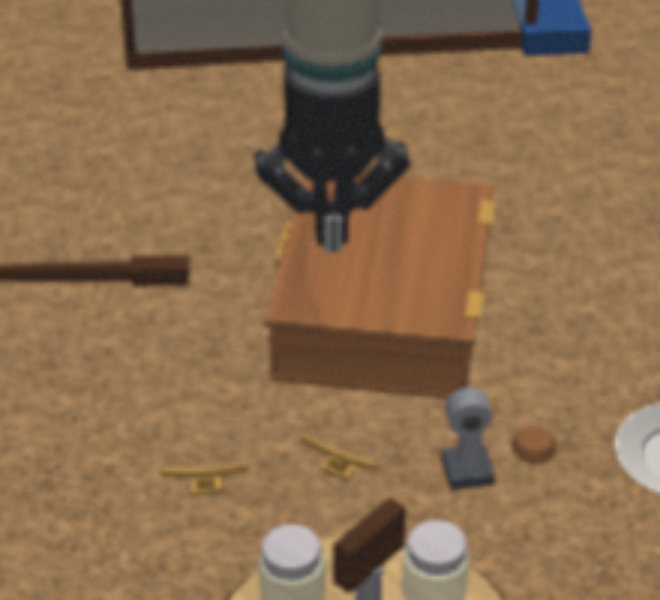

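Request:
play_rows(plan=[[[1, 0.003, 0, 0, 0], [1, 0.004, 0, 0, 0], [1, 0.004, 0, 0, 0], [1, 0.004, 0, 0, 0]]])

```text
clock: 3.15
position: [0.5195, 0.1993, 0.0675]
ee_rot: [0.5, 0.5, 0.5, -0.5]
contact_force: [-6.5, -1.4, 24.0]
width: -0.0001
```

Request:
play_rows(plan=[[[1, -0.03, 0, 0, 0], [1, -0.08, 0, 0, 0], [1, -0.13, 0, 0, 0], [0.5, -0.18, 0, 0.04, 0], [0, -0.23, 0, 0.08, 0], [0, -0.23, 0, 0.12, 0], [0, -0.23, 0, 0.16, 0], [0, -0.23, -0.005, 0.2, 0], [0, -0.23, -0.01, 0.24, 0], [0, -0.23, -0.015, 0.28, 0], [0, -0.23, -0.015, 0.32, 0], [0, -0.23, -0.015, 0.36, 0]]])

```text
clock: 4.35
position: [0.5042, -0.1623, 0.2977]
ee_rot: [0.5, 0.5, 0.5, -0.5]
contact_force: [1.7, 0.1, 0.4]
width: 0.0852
```

Request:
play_rows(plan=[[[0, 0, 0, 0.04, 0], [0, 0, 0, 0.07, 0], [0, 0, 0, 0.07, 0], [0, 0, 0, 0.07, 0]]])

```text
clock: 4.75
position: [0.504, -0.2326, 0.2972]
ee_rot: [0.5, 0.501, 0.5, -0.5]
contact_force: [-0.5, 0.8, 0.1]
width: 0.0854
```

```bash
python3 - <<'E'
from h import *
s=manip.get_state(); print(s["clock"],s["position"],s["ee_rot"],s["width"],s["contact_force"])
im,d=manip.get_image("wrist"); cv2.imwrite("pics/wrist3.png",im[:,:,::-1]); np.savez("pics/wrist3.npz",im=im,d=d)
np.save("pics/s3.npy",s,allow_pickle=True)
im,d=manip.get_image("scene"); cv2.imwrite("pics/scene3.png",im[:,:,::-1])
im,d=manip.get_image("side"); cv2.imwrite("pics/side3.png",im[:,:,::-1])
E
```

```text
4.75 [ 0.50404484 -0.23258803  0.29719451] [ 0.49968127  0.50071699  0.49955195 -0.50004897] 0.08541273518786188 [-0.53413726  0.82757268  0.06049556]
```

View pics/wrist3.png

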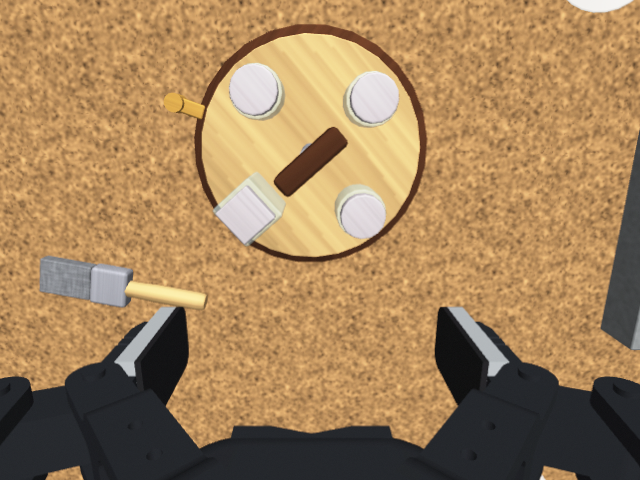

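View pics/scene3.png

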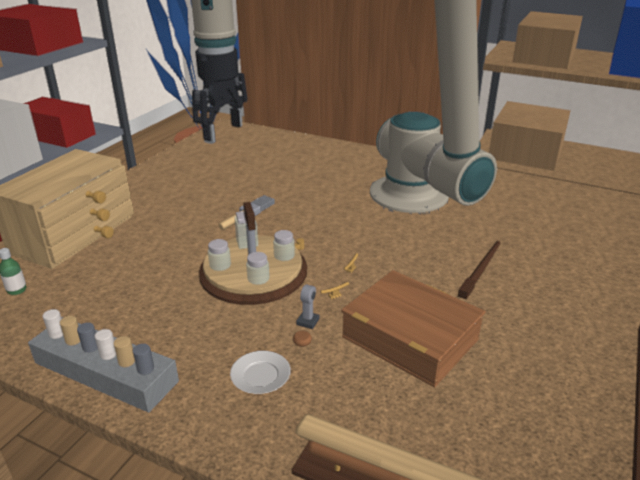

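The scene view shows the lid flat and shut after release. The wrist view shows the bar at (311,161), the square cap at (247,212), and the brass pointer from its tip at (173,103) to its root at (205,112). Now I'll measure these.

```bash
python3 - <<'E'
from h import *
np.set_printoptions(precision=4,suppress=True)
s=np.load("pics/s3.npy",allow_pickle=True).item(); p=manip.camera_params("wrist"); D=manip.camera_params("side"); S=manip.camera_params("scene")
im=np.load("pics/wrist3.npz")["im"].astype(int)
sub=im[110:210,260:360]; m=((sub.sum(2)<220)).astype(np.uint8)
k,l,st,ce=cv2.connectedComponentsWithStats(m); i=1+st[1:,4].argmax()
pts=(np.argwhere(l==i)[:,::-1]+[260,110]).astype(np.float32); r=cv2.minAreaRect(pts); box=cv2.boxPoints(r)
print("bar",len(pts),r); W=plane(p,box,.16,s); print(W); c=W.mean(0); print("bar centre top",c)
e=[W[1]-W[0],W[2]-W[1]]; print([ (np.linalg.norm(x),np.degrees(np.arctan2(x[1],x[0]))) for x in e])
# triangulate wrist bar centre vs side / scene
bs=np.load("pics/bar_side.npy").mean(0); bc=np.load("pics/bar_scene.npy").mean(0)
print("tri w-side",tri(ray(p,r[0],s),ray(D,bs)),"w-scene",tri(ray(p,r[0],s),ray(S,bc)))
cap=plane(p,[(247,212)],.104,s)[0]; print("cap",cap)
caps=plane(p,[(254,90),(374,97),(362,216)],.084,s); print(caps)
print("axis est", (caps[0]+caps[2])/2,(cap+caps[1])/2)
# base circle: HSV dark ring -> ellipse by ray points
ax=np.array([.5035,-.1885])
pt=plane(p,[(173,103),(204,112)],.018,s); print("pointer",pt)
for q in pt: v=q[:2]-ax; print(np.linalg.norm(v),np.degrees(np.arctan2(v[1],v[0]))%360)
v=cap[:2]-ax; print("jar",np.linalg.norm(v),np.degrees(np.arctan2(v[1],v[0]))%360)
# brass mask
hsv=cv2.cvtColor(im.astype(np.uint8),cv2.COLOR_RGB2HSV)[85:130,150:215]; mm=((hsv[...,1]>185)&(hsv[...,2]>150)).astype(np.uint8)
k,l,st,ce=cv2.connectedComponentsWithStats(mm); i=1+st[1:,4].argmax(); print("brass",st[i]+[150,85,0,0,0],ce[i]+[150,85])
q=plane(p,ce[i]+[150,85],.018,s)[0]; v=q[:2]-ax; print(q,np.linalg.norm(v),np.degrees(np.arctan2(v[1],v[0]))%360)
# camera-only: axis estimate of base circle
h2=cv2.cvtColor(im.astype(np.uint8),cv2.COLOR_RGB2GRAY)
m2=(h2<90).astype(np.uint8); m2[280:]=0
cs,_=cv2.findContours(m2,cv2.RETR_EXTERNAL,cv2.CHAIN_APPROX_NONE); cc=max(cs,key=lambda c:cv2.contourArea(cv2.convexHull(c)))
P=plane(p,cv2.convexHull(cc).reshape(-1,2).astype(float),.01,s); (cx,cy),rad=cv2.minEnclosingCircle((P[:,:2]*1000).astype(np.float32)); print("base circle mm",cx,cy,rad)
E
```

```text
bar 1969 ((309.758056640625, 161.1178436279297), (24.40000343322754, 83.36907958984375), 48.5035285949707)
[[ 0.476  -0.1978  0.16  ]
 [ 0.5176 -0.1622  0.16  ]
 [ 0.5283 -0.1737  0.16  ]
 [ 0.4867 -0.2102  0.16  ]]
bar centre top [ 0.5021 -0.186   0.16  ]
[(np.float64(0.05471280230600979), np.float64(40.63406096360936)), (np.float64(0.015792813049813052), np.float64(-47.090598644318426))]
tri w-side [[ 0.5029 -0.1872  0.1387  0.0009]] w-scene [[ 0.5029 -0.188   0.1385  0.0019]]
cap [ 0.4506 -0.2307  0.104 ]
[[ 0.4573 -0.1343  0.084 ]
 [ 0.5546 -0.1398  0.084 ]
 [ 0.5478 -0.2383  0.084 ]]
axis est [ 0.5025 -0.1863  0.084 ] [ 0.5026 -0.1852  0.094 ]
pointer [[ 0.37   -0.1401  0.018 ]
 [ 0.3994 -0.1485  0.018 ]]
0.1419868403433225 160.05864810193998
0.11148270302721804 158.96234934824716
jar 0.06766428154755373 218.54454612321373Traceback (most recent call last):
  File "<stdin>", line 23, in <module>
ValueError: attempt to get argmax of an empty sequence
```

Two views put the bar centre at (0.503, −0.187) and the turning axis within 2 mm of that. The bar lies at 41.5°, the jar at about 221° and the pointer at about 160.5°, so the table must turn about 60° clockwise. I'll line up above the bar first, turning +48.5°.

Request:
play_rows(plan=[[[0, 0, 0, -0.01, 8.5], [0, 0, 0, -0.02, 17], [0, 0, 0, -0.03, 25.5], [0, 0, 0, -0.04, 34], [0, 0, -0.001, -0.0455, 42], [0, 0, -0.001, -0.0455, 48.5], [0, 0, -0.001, -0.0455, 48.5], [0, 0, -0.001, -0.0455, 48.5], [0, 0.05, -0.001, -0.0455, 48.5], [0, 0.08, -0.001, -0.0455, 48.5], [0, 0.08, -0.001, -0.0455, 48.5]]])

```text
clock: 6.0
position: [0.5003, -0.1839, 0.2136]
ee_rot: [-0.249, -0.659, -0.254, 0.663]
contact_force: [-0.4, -0.5, -0.4]
width: 0.0855
```

```bash
python3 - <<'E'
from h import *
s=manip.get_state(); print(s["clock"],s["position"],s["qpos"],s["width"])
q=s["ee_rot"];R=Rn.from_quat([q[1],q[2],q[3],q[0]]).as_matrix(); print(R.round(3), np.degrees(np.arctan2(R[1,1],R[0,1])))
im,d=manip.get_image("wrist"); cv2.imwrite("pics/wrist4.png",im[:,:,::-1])
E
```

```text
6.0 [ 0.50033733 -0.18390005  0.2136076 ] [-4.83225541e-01  2.28316720e-01  1.61641313e+00  6.59564101e-04
  1.30533678e+00  3.60003945e-01] 0.08545882943038985
[[-0.007  0.665 -0.747]
 [ 0.005 -0.747 -0.665]
 [-1.    -0.008  0.002]] -48.32411817324299
```

View pics/wrist4.png

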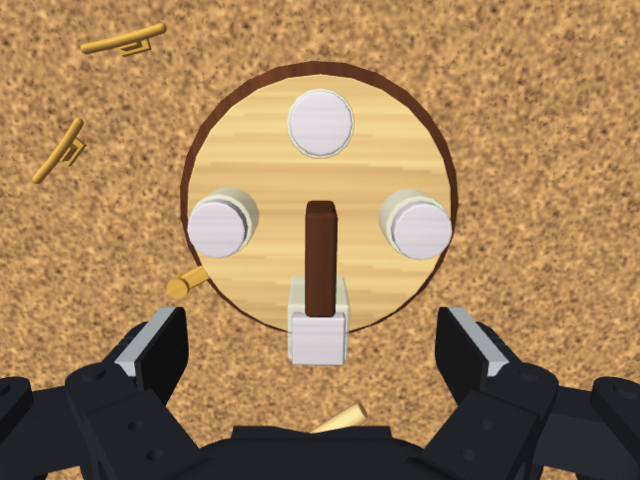

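The bar stands vertical in the view, centred on column 320 against the camera's 311. That puts it about 4 mm off along tool +y, which agrees with the measured offset. I'll descend with that correction and grip.

Request:
play_rows(plan=[[[0, 0.03, 0.004, 0, 0], [0, 0.06, 0.004, 0, 0], [0, 0.08, 0.004, 0, 0], [0, 0.092, 0.004, 0, 0], [0, 0.092, 0.004, 0, 0], [1, 0.092, 0.004, 0, 0], [1, 0.092, 0.004, 0, 0], [1, 0.092, 0.004, 0, 0], [1, 0.092, 0.004, 0, 0], [1, 0.092, 0.004, 0, 0], [1, 0.092, 0.004, 0, 0]]], grip_force=60)

```text
clock: 7.15
position: [0.5036, -0.1864, 0.1249]
ee_rot: [-0.249, -0.66, -0.253, 0.662]
contact_force: [-2.1, 2.5, 5.2]
width: 0.0156
```

```bash
python3 - <<'E'
from h import *
s=manip.get_state(); print(s["clock"],s["position"],s["qpos"],s["width"],s["contact_force"],s["moment"])
E
```

```text
7.15 [ 0.50355328 -0.18638446  0.12494019] [-0.48533873  0.30453711  1.7464366   0.00200917  1.09622582  0.35756378] 0.015623299319390247 [-2.07462964  2.45529424  5.24629901] [0.40419482 0.28732689 0.02099756]
```

Gripped at 15.6 mm, which matches the 16 mm bar. Next I'll turn about 60° clockwise.

Request:
play_rows(plan=[[[1, 0, 0, 0, 3], [1, 0, 0, 0, 8], [1, 0, 0, 0, 14], [1, 0, 0, 0, 20], [1, 0, 0, 0, 26], [1, 0, 0, 0, 32], [1, 0, 0, 0, 38], [1, 0, 0, 0, 44], [1, 0, 0, 0, 50], [1, 0, 0, 0, 55], [1, 0, 0, 0, 59], [1, 0, 0, 0, 61]]])

```text
clock: 8.35
position: [0.5037, -0.1869, 0.1249]
ee_rot: [0.12, -0.695, 0.119, 0.698]
contact_force: [0.2, -2.0, -1.4]
width: 0.0148
```

```bash
python3 - <<'E'
from h import *
s=manip.get_state(); print(s["clock"],s["position"],s["qpos"],s["width"],s["contact_force"],s["moment"])
q=s["ee_rot"];R=Rn.from_quat([q[1],q[2],q[3],q[0]]).as_matrix(); print(np.degrees(np.arctan2(R[1,1],R[0,1])))
np.save("pics/s5.npy",s,allow_pickle=True)
for n in ("wrist","side","scene"):
    im,d=manip.get_image(n); cv2.imwrite(f"pics/{n}5.png",im[:,:,::-1])
b=cv2.imread("pics/side5.png");cv2.imwrite('pics/side5c.png',cv2.resize(b[150:420,200:440],None,fx=2.2,fy=2.2,interpolation=cv2.INTER_CUBIC))
E
```

```text
8.35 [ 0.5036987  -0.1869478   0.12493744] [-4.85645591e-01  3.04584351e-01  1.74636541e+00  1.18629499e-03
  1.09532819e+00  1.42390385e+00] 0.01484535387838325 [ 0.16666767 -2.04028379 -1.4165039 ] [-0.12619696 -0.37184574  0.14910219]
-109.44060023074603
```

View pics/side5c.png

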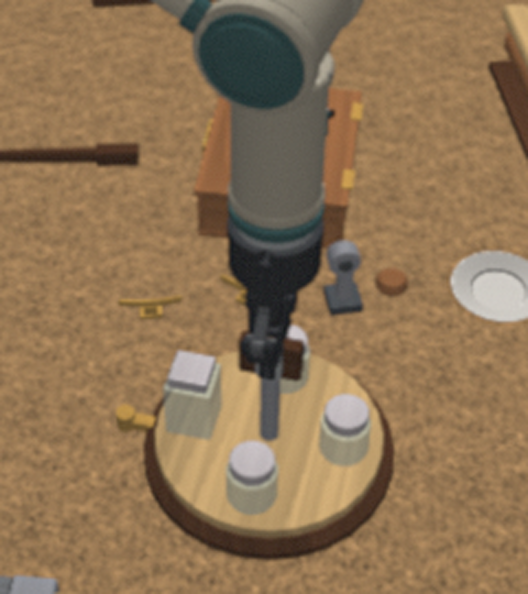

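View pics/wrist5.png

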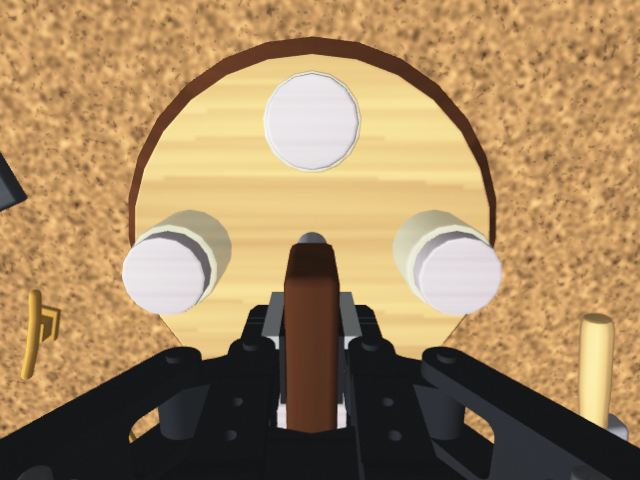

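View pics/scene5.png

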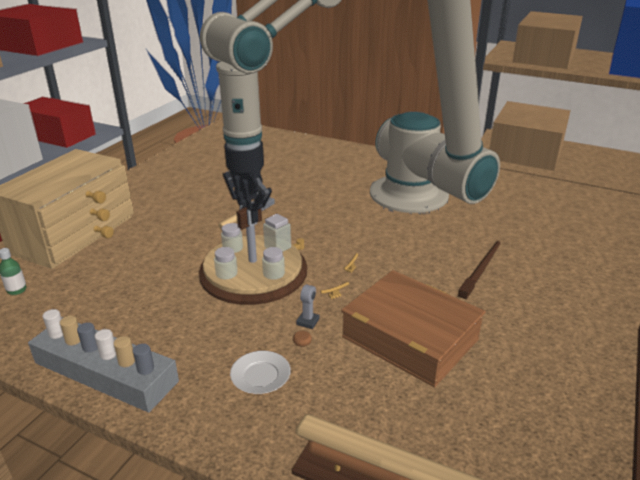

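```bash
python3 - <<'E'
from h import *
np.set_printoptions(precision=4,suppress=True)
s=np.load("pics/s5.npy",allow_pickle=True).item(); D=manip.camera_params("side"); W=manip.camera_params("wrist");S=manip.camera_params("scene")
c=lambda u,v:(200+u/2.2,150+v/2.2)
ang=lambda q,ax:(np.linalg.norm(q[:2]-ax),np.degrees(np.arctan2(*(q[:2]-ax)[::-1]))%360)
for ax in ([.5027,-.187],[.5035,-.1885]):
    ax=np.array(ax)
    print("jar",ang(plane(D,c(193,369),.104)[0],ax),"opp cap w",ang(plane(W,(312,121),.084,s)[0],ax),"ptr tip,root",ang(plane(D,c(122,412),.018)[0],ax),ang(plane(D,c(152,421),.018)[0],ax))
    print(" scene jar",ang(plane(S,(276.5,221),.104)[0],ax))
    for u in ((347,413),(253,460)): print(" other",ang(plane(D,c(*u),.084)[0],ax))
s=manip.get_state();print(s["clock"])
E
python3 - <<'E'
import cv2
a=cv2.imread('pics/side5.png'); cv2.imwrite('pics/side5d.png',cv2.resize(a[300:360,240:330],None,fx=8,fy=8,interpolation=cv2.INTER_CUBIC))
E
```

```text
jar (np.float64(0.06849550970985814), np.float64(162.54285567026025)) opp cap w (np.float64(0.07018955374003195), np.float64(340.6468475735051)) ptr tip,root (np.float64(0.1413000215795674), np.float64(160.75741868396818)) (np.float64(0.11063205398823465), np.float64(162.66181670484775))
 scene jar (np.float64(0.06380565036205653), np.float64(152.74739611545442))
 other (np.float64(0.0723241219766421), np.float64(337.4731210555601))
 other (np.float64(0.07246058334419102), np.float64(252.7851578186694))
jar (np.float64(0.06971882375450394), np.float64(161.56409670954181)) opp cap w (np.float64(0.06894726737694272), np.float64(341.60265916680817)) ptr tip,root (np.float64(0.1425543387366298), np.float64(160.29418087646934)) (np.float64(0.11184908772374201), np.float64(162.05045658468313))
 scene jar (np.float64(0.06521089144604349), np.float64(151.89759340523923))
 other (np.float64(0.07101868489747698), np.float64(338.3437054285967))
 other (np.float64(0.07127478437933778), np.float64(251.8139582684858))
8.5
```

View pics/side5d.png

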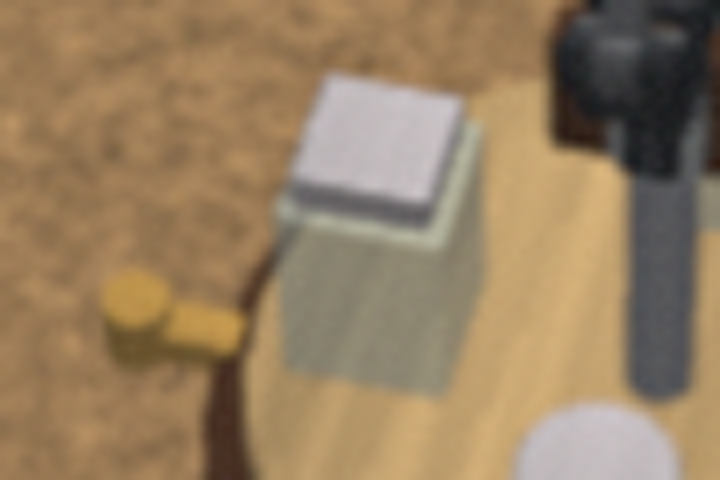

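The side and wrist views put the jar at about 161–162° and the pointer at about 160.5–162°. The scene value of 152° came from a rough pixel read, so I'll hold briefly and re-measure it on a zoomed crop.

Request:
play_rows(plan=[[[1, 0, 0, 0, 0.5], [1, 0, 0, 0, 0.5], [1, 0, 0, 0, 0.5], [1, 0, 0, 0, 0.5], [1, 0, 0, 0, 0.5]]])

```text
clock: 9.0
position: [0.5037, -0.1869, 0.1249]
ee_rot: [0.122, -0.695, 0.121, 0.698]
contact_force: [-1.1, -1.7, -1.4]
width: 0.0152
```

```bash
python3 - <<'E'
from h import *
s=manip.get_state(); print(s["clock"],s["position"],s["width"],s["contact_force"],s["moment"],s["qd"])
q=s["ee_rot"];R=Rn.from_quat([q[1],q[2],q[3],q[0]]).as_matrix(); print(np.degrees(np.arctan2(R[1,1],R[0,1])))
np.save("pics/s6.npy",s,allow_pickle=True)
for n in ("scene","side"):
    im,d=manip.get_image(n); cv2.imwrite(f"pics/{n}6.png",im[:,:,::-1])
b=cv2.imread("pics/scene6.png");cv2.imwrite('pics/scene6c.png',cv2.resize(b[200:310,190:320],None,fx=5,fy=5,interpolation=cv2.INTER_CUBIC))
E
```

```text
9.0 [ 0.50370258 -0.18694684  0.12493352] 0.01516194185655745 [-1.14254189 -1.71565409 -1.36137522] [-0.10584155 -0.39472548  0.08360014] [-0.00049112  0.00117981 -0.00183047 -0.00024348  0.00115417  0.00025097]
-109.79414141752163
```

View pics/scene6c.png

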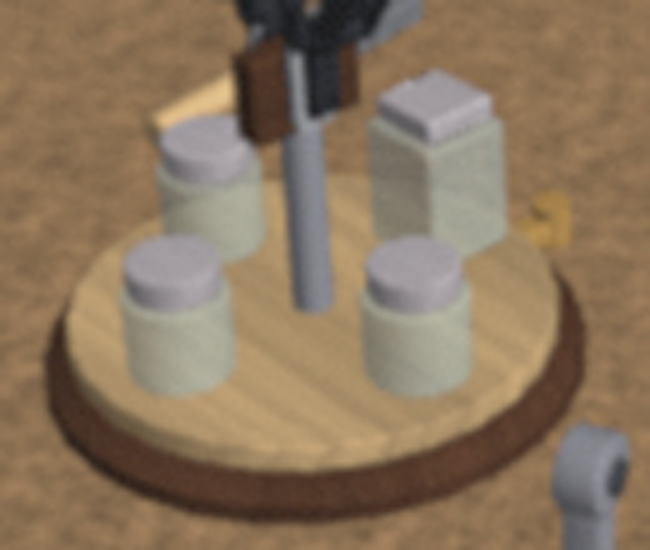

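```bash
python3 - <<'E'
from h import *
np.set_printoptions(precision=4,suppress=True)
S=manip.camera_params("scene");D=manip.camera_params("side")
c=lambda u,v:(190+u/5,200+v/5)
ax=np.array([.5030,-.1872]); ang=lambda q:(np.linalg.norm(q[:2]-ax).round(4),(np.degrees(np.arctan2(*(q[:2]-ax)[::-1]))%360).round(1))
d=lambda u,v:(240+u/8,300+v/8)
cap=plane(S,[c(380,105),c(432,76),c(490,98),c(435,125)],.104); print(cap,cap.mean(0),ang(cap.mean(0)))
print("ptr scene",ang(plane(S,c(552,203),.02)[0]))
cap=plane(D,[d(328,75),d(463,97),d(432,210),d(292,187)],.104); print(cap,cap.mean(0),ang(cap.mean(0)))
print("ptr side",ang(plane(D,d(136,299),.02)[0]))
for q in (cap[1]-cap[0],cap[2]-cap[1]): print(np.degrees(np.arctan2(q[1],q[0])))
print("round caps scene",[ang(plane(S,c(u,v),.084)[0]) for u,v in((173,262),(414,264),(207,144))])
t=tri(ray(S,[c(435,101),c(552,203)]),ray(D,[d(379,142),d(136,299)])); print(t,[ang(x) for x in t])
E
```

```text
[[ 0.4558 -0.1781  0.104 ]
 [ 0.424  -0.1705  0.104 ]
 [ 0.4299 -0.1384  0.104 ]
 [ 0.4603 -0.1484  0.104 ]] [ 0.4425 -0.1589  0.104 ] (np.float64(0.0668), np.float64(154.9))
ptr scene (np.float64(0.1366), np.float64(159.1))
[[ 0.4257 -0.1436  0.104 ]
 [ 0.4584 -0.1542  0.104 ]
 [ 0.4478 -0.1891  0.104 ]
 [ 0.4146 -0.1785  0.104 ]] [ 0.4366 -0.1663  0.104 ] (np.float64(0.0696), np.float64(162.5))
ptr side (np.float64(0.1378), np.float64(161.1))
-17.972528202718376
-106.94841759887032
round caps scene [(np.float64(0.0732), np.float64(343.7)), (np.float64(0.0743), np.float64(67.2)), (np.float64(0.0617), np.float64(256.1))]
[[ 0.4366 -0.1624  0.0997  0.0008]
 [ 0.3723 -0.1404  0.0175  0.0006]] [(np.float64(0.0709), np.float64(159.5)), (np.float64(0.1388), np.float64(160.3))]
```

Triangulating across the two views gives the jar at 159.5° and the pointer at 160.3°, and the held bar lies at 160.2°. The arm is still, so I'm handing in.

```bash
python3 - <<'E'
from rig import manip
s=manip.get_state(); print(s["clock"],s["width"],s["qd"].round(4))
print(manip.sign_off())
E
```

```text
9.1 0.01507807309951419 [-0.0001  0.     -0.0027 -0.0017 -0.0003  0.0022]
the job is handed in; nothing more can be done
None
```

The job is handed in at 9.1 s of the 51 s limit. The lid is shut, and the gripper is still holding the turntable with the square jar at the brass pointer. Sign-off gave no verdict.

- **Lid:** I pressed it down with closed fingers until the fingertips stopped at z = 0.0675 m, at about 24 N. The text puts the shut lid's top at 0.068 m. It lay flat in the pictures after I let go.
- **Turntable:** I gripped the bar handle with 60 N (opening 15 mm on a 16 mm bar) and turned it about 61° clockwise.
    - **Alignment:** triangulation puts the jar at 159.5° and the pointer at 160.3°, and the held bar lies at 160.2°. The side view alone gives 162.5° and 161.1°.
    - **Stillness:** the joint speeds were near zero at hand-in.
- **Disagreement:** the scene camera alone put the jar at 154.9° and the pointer at 159.1°. That is about 4° apart, still inside the 8° allowed. That estimate depends heavily on the assumed cap height.
- **Loose things:** none looked shifted in the pictures. I judged this by eye and did not measure it.

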